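# Close-pack the pull-out tray of a crime-scene kit case

### The arm

A 6-joint arm with a two-finger parallel gripper is mounted at the origin on the work surface. World frame = base frame: x ahead of the robot, y to its left, z up, the work surface at z = 0. Lengths are in m, angles in rad, forces in N, time in s.
With the tool pointing down it reaches from about 0.35 to 0.975 m from the base axis. Payload 4.9 kg.
Tool frame: the origin (TCP) lies midway between the tips of the shut fingers; the grasp point (between the pads) lies 19 mm behind it; z points along the fingers, y is the line along which they close (so a half turn about z gives the same grasp; the last joint's range is limited). The gripper opens to 85 mm and grips with 20 to 120 N. Pads are 22 mm wide; open, the fingers measure 114 mm over their backs; the gripper's body (76 mm by 85 mm) begins 54 mm behind the grasp point. The pads swing forward as they close: fully open they stand 13 mm farther back than shut.
Start: joints at [-1.29, 0.053, 1.613, -0, 1.476, -0.119], TCP at [0.243, -0.576, 0.231] pointing down, gripper open.
Joint ranges: [-3.01, 3.01], [-1.01, 2.22], [0.06, 2.58], [-1.02, 4.17], [0.09, 2.62], [-3.14, 3.14]. Speed limits (rad/s): [2.57, 2.57, 3.14, 3.14, 3.14, 3.14].

### API

Orientations are given as a unit quaternion [w, x, y, z].
In Python, from plant import manip gives the robot as it stands.
- The arm moves only by the tool carry_out, never from a script. Its argument "moves" is a list of rows, each a list of 7 numbers: the opening, from 0 (shut) to 1 (fully open), then the shift along the tool's x, y, z normalised to -1 to 1, where 1 is 0.4 m, then the turn, a rotation vector about the tool's x, y, z normalised to -1 to 1, where 1 is 0.5 rad. In form: [[grip, dx, dy, dz, rx, ry, rz], ...]. A call has 1 to 8 rows; each row is the pose to reach, as a shift and turn from the pose commanded when the call began, along the tool's axes at that moment; what a row does not reach only later rows make up. A row lasts 1/12 s, in which the tool goes at most 41.7 mm and 7.16 degrees, less where a joint would pass 70% of its speed; a pose out of reach is approached as far as the arm can. A call with a number of a shift or a turn outside -1 to 1 is refused whole. A call with a gripper value outside its range is refused whole. The fingers move at their own pace and stop on an object; the grip force is fixed at half the most. Time passes only in rows, so rows that repeat a pose let the fingers close. It gives the time, the measured TCP pose, the force and the opening at its end, in the units of the state.
- manip.state(): the state, without advancing time (a new reading comes with each control period).
- manip.grab_frame(name): name is "side" or "top" or "wrist"; returns the picture (420x560x3 uint8, red, green, blue); there is no depth.
- manip.camera_info(name): a dict with "intrinsics" (3x3 intrinsics, pixels), "extrinsics" (4x4, takes a point from world to camera coordinates). Camera axes: x right, y down, z forward; pixel columns grow to the right and rows downward; lengths in m; the calibration is good to about 2 mm. A picture is of the moment at which its call begins: read the wrist's pose just before it. camera_info takes no time and is no camera call; for the wrist camera it gives the pose at the moment of the call.
- manip.job_done(): hands the job in, once; it reports no verdict.
The state is a dict: "time": time; "joint_pos": joint angles; "joint_vel": joint speeds; "joint_efforts": joint torques, N m; "tool_pos": TCP position; "tool_rot": TCP orientation; "contact_force": force on the tool from outside, world axes, zero at the start; "ft_torque": the same for the moment, N m; "gripper_width": opening from 0.0 (shut) to 1.0 (fully open).
Only numpy, scipy, OpenCV 4.12 (cv2) and the standard library are available. Lean on these libraries where they do the work, as an engineer would, in place of code of your own. Each camera call takes 0.05 s, during which the arm holds its last target. There are 200 camera calls.

### The job

Make room in the kit case's pull-out tray by sliding the silver tin and the green case together against the tray's left-hand end (the robot's left), without lifting or tipping them. Then set the blue jar and the orange case down (not dropped or tipped over) beside them, so that all four stand upright on the tray floor in one row in the front bay, and finally push the tray fully home into the case. Leave everything else on the desk where it is.

Things in the scene. Friction and masses are not known exactly. Their poses are not given: they have to be found in the camera images.
- tray (a joint): travel of the tray into the kit case in m: 0 = pulled out (as at the start), 0.118 = fully home, at a stop. It slides along +x of bay with about 3 N of friction and stays where it is left.
- kit_case: black case with aluminium edges, fixed, 160 mm deep (x), 224 wide (y), 116 high, with a 17 mm carrying handle on top; origin under its centre, x points from its open front (towards the robot) to its back. The opening is 204 mm wide and reaches 102 mm above the desk. With the tray out, bay lies 81 mm in front of the opening.
- bay (a point): centre of the floor of the tray's front bay, 16 mm above the desk; moves with the tray. x points into the case, y left along the row, z up. Inside, the bay is 64 mm deep (x) by 190 mm long (y), with walls all round 22 mm high; divider and ends 4 mm thick, front wall 5 mm. The 64 mm deep dark rubber pad behind the divider, 14 mm high, is not part of the bay.
- tray_pull (a point): middle of the outer face (towards the robot) of the tray's red pull, 26 mm above the desk. The pull is an upright flat bar 100 mm wide (y), 10 mm thick, reaching from 14 to 38 mm above the desk, held 45 mm in front of the tray's front wall by two struts; push here to close the tray. At home its outer face stands 55 mm in front of the case's front. Moves with the tray, axes as bay.
- silver_tin_mid (a point): centre of the silver metal tin, upright cylinder 46 mm across, 60 mm tall (centre 30 mm above its foot); starts standing in the bay, about 0.15 kg
- green_case_mid (a point): centre of the green plastic case with a dark band, upright block 44 mm (x) by 46 mm (y) by 60 mm tall (centre 30 mm above its foot); starts standing in the bay, about 0.13 kg. Either this or the tin is the left-hand one; there is at least 50 mm free at the bay's right-hand end
- blue_jar_mid (a point): centre of the blue jar with a white lid, upright cylinder 48 mm across, 66 mm tall (centre 33 mm above its foot), on the desk to the left or right of the case, about 0.16 kg
- orange_case_mid (a point): centre of the orange plastic case with a dark band, upright block 54 mm (its x) by 38 mm (its y) by 66 mm tall (centre 33 mm above its foot), on the desk on the other side, about 0.14 kg. It fits in the row only with its 38 mm side along the row; the four together then take 178 mm of the 190 mm
- ink_pad: bystander: brass ink pad with a red top, 70 x 105 x 28 mm, origin under its centre
- amber_bottle: bystander: amber bottle 54 mm across, 115 mm tall, origin under its centre
- tape_roll: bystander: pale tape ring 90 mm across, 24 mm high, origin under its centre
- print_brush: bystander: fingerprint brush lying flat, origin near its middle, handle along its -x
- marker_a: bystander: yellow tent-shaped scene marker, 60 x 70 x 66 mm, origin under its centre, on the left
- marker_b: bystander: another such yellow marker, on the right
Not all that is in view belongs to the job. What is meant by the part that bears orange_case_mid is not pink or red, and is the smaller of those in its own colour.

How it is judged:
On the way, in this order (a step that is already met when the one before it is completed fails the run):
1. the silver tin and the green case are slid together against the tray's left-hand end (y of silver_tin_mid in the frame of bay between 0.016 and 0.095 m and y of green_case_mid in the frame of bay between 0.016 and 0.095 m and x of silver_tin_mid in the frame of bay between -0.034 and 0.034 m and y of each of silver_tin_mid, green_case_mid in the frame of bay above -0.095 m and z of silver_tin_mid in the frame of bay between 0.024 and 0.035 m and angle between each of silver_tin_mid, green_case_mid's own z axis and vertical below 0.12 rad and x of green_case_mid in the frame of bay between -0.034 and 0.034 m and z of green_case_mid in the frame of bay between 0.024 and 0.035 m), for 0.2 s.
2. the blue jar and the orange case stand in the bay too (x of silver_tin_mid in the frame of bay between -0.034 and 0.034 m and y of silver_tin_mid in the frame of bay between -0.095 and 0.095 m and z of silver_tin_mid in the frame of bay between 0.024 and 0.035 m and angle between each of silver_tin_mid, green_case_mid, blue_jar_mid, orange_case_mid's own z axis and vertical below 0.12 rad and x of green_case_mid in the frame of bay between -0.034 and 0.034 m and y of green_case_mid in the frame of bay between -0.095 and 0.095 m and z of green_case_mid in the frame of bay between 0.024 and 0.035 m and x of blue_jar_mid in the frame of bay between -0.034 and 0.034 m and y of blue_jar_mid in the frame of bay between -0.095 and 0.095 m and z of blue_jar_mid in the frame of bay between 0.027 and 0.038 m and x of orange_case_mid in the frame of bay between -0.034 and 0.034 m and y of orange_case_mid in the frame of bay between -0.095 and 0.095 m and z of orange_case_mid in the frame of bay between 0.027 and 0.038 m), for 0.2 s.
3. the tray is pushed home (value of joint tray above 0.112 m), for 0.2 s.
At the end, for the whole second after the job is handed in: the tray is within 6 mm of fully home and all four items stand upright (within 7 degrees) on the floor of its front bay, inside its walls, at their proper height within 5 mm (all of step 2 and value of joint tray above 0.112 m); the robot touches nothing.
It fails at once if the silver tin or the green case is lifted or tipped instead of slid (z of any of silver_tin_mid, green_case_mid in the frame of bay above 0.045 m or angle between any of silver_tin_mid, green_case_mid's own z axis and vertical above 0.5 rad).
It fails at once if the blue jar or the orange case is tipped over (angle between any of blue_jar_mid, orange_case_mid's own z axis and vertical above 0.7 rad).
It fails at once if the blue jar or the orange case is dropped into the tray from more than about 25 mm ((horizontal distance between blue_jar_mid and bay below 0.11 m and z of blue_jar_mid in the frame of bay above 0.058 m and contact force between blue_jar and anything else below 0.01 N) or (horizontal distance between orange_case_mid and bay below 0.11 m and z of orange_case_mid in the frame of bay above 0.058 m and contact force between orange_case and anything else below 0.01 N)).
It fails at once if another thing on the desk is moved by more than 25 mm (distance of any of ink_pad, amber_bottle, tape_roll, print_brush, marker_a, marker_b from where it was at the start of the episode above 0.025 m).
It also fails if it takes over 72 s, if anything falls off the work surface, if the arm or the gripper's body presses on something with over 40 N, if the wrist force passes 120 N, or if a joint passes its speed limit or range.

## Working session

There is one attempt and no reset: what is moved stays moved. The work goes in short steps, Python scripts to look and compute and a tool call to move; the robot and the scene stay as the last step left them, time stands still between calls to the robot, and variables do not carry over. Pictures are saved under pics/ and viewed, on a budget of 10 in all, crops included, one or two more only if the job needs it, and the job is handed in when it is done.

Besides the shell and the picture viewer there is one more tool, called after "Request:" as name(argument=value, ...), one argument or row to a line, values as JSON. carry_out: Moves the arm, as the interface text tells. Scaled input: -1 to 1 covers 0.4 m each way for a shift and 0.5 rad each way for a turn. Its arguments: {"type":"object","properties":{"moves":{"type":"array"}},"required":["moves"]}

```bash
mkdir -p pics; ls; python3 - <<'E'
from plant import manip
import cv2,numpy as np
for n in("top","side"):
    cv2.imwrite(f"pics/{n}0.png",manip.grab_frame(n)[:,:,::-1])
    print(n,manip.camera_info(n))
s=manip.state();print(s)
E
```

```text
pics
top {'intrinsics': array([[476.09724554,   0.        , 283.97103419],
       [  0.        , 476.09724554, 217.95933358],
       [  0.        ,   0.        ,   1.        ]]), 'extrinsics': array([[-0.01507848, -0.9998845 ,  0.00190226, -0.00623505],
       [-0.99558349,  0.01483726, -0.09270038,  0.50545016],
       [ 0.09266145, -0.00329164, -0.99569223,  1.29195287],
       [ 0.        ,  0.        ,  0.        ,  1.        ]])}
side {'intrinsics': array([[450.48543074,   0.        , 282.66012861],
       [  0.        , 450.48543074, 203.23693853],
       [  0.        ,   0.        ,   1.        ]]), 'extrinsics': array([[-0.95762335, -0.28760201, -0.0155756 ,  0.46116168],
       [-0.21705262,  0.75615017, -0.61735329,  0.14791202],
       [ 0.18932954, -0.5878112 , -0.78653183,  1.2708683 ],
       [ 0.        ,  0.        ,  0.        ,  1.        ]])}
{'time': 0.1, 'joint_pos': array([-1.29000289e+00,  5.33043298e-02,  1.61417184e+00,  4.57647658e-06,
        1.47599952e+00, -1.19022777e-01]), 'joint_vel': array([ 0.00211656, -0.00310269, -0.0021658 , -0.00075542,  0.00081863,
        0.0003736 ]), 'joint_efforts': array([-6.58426761e-04, -3.94901669e+01, -3.71365392e+01, -1.35717855e-04,
        3.86690328e-03,  1.01670032e-06]), 'tool_pos': array([ 0.2431101 , -0.57516138,  0.23016855]), 'tool_rot': array([-9.38624371e-04,  9.80084439e-01,  1.98578967e-01, -7.38017157e-05]), 'contact_force': array([-0.31214911,  0.70932218,  0.04693439]), 'ft_torque': array([ 0.02661974,  0.02290742, -0.00049832]), 'gripper_width': 1.000312256202292}
```

View pics/top0.png

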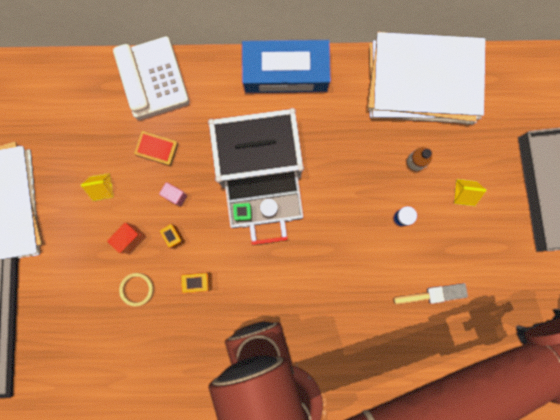

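View pics/side0.png

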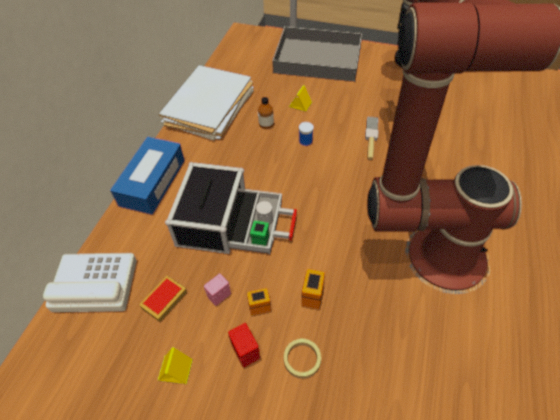

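Candidates for the orange case, in top-view pixels: orange with a dark top at (171,236) and at (195,283). Pink (172,194) and red (124,238) are excluded. The one at (171,236) looks smaller, so I'll confirm in a crop and measure.

```bash
cat > h.py <<'E'
from plant import manip
import numpy as np, cv2
from scipy.spatial.transform import Rotation as R
def ray(cam,uv,z,info=None):
    c=info or manip.camera_info(cam);K=c["intrinsics"];E=c["extrinsics"]
    d=E[:3,:3].T@np.linalg.inv(K)@np.array([uv[0],uv[1],1.]);o=-E[:3,:3].T@E[:3,3]
    return o+d*(z-o[2])/d[2]
def proj(cam,p,info=None):
    c=info or manip.camera_info(cam);q=c["extrinsics"][:3,:3]@np.array(p)+c["extrinsics"][:3,3]
    q=c["intrinsics"]@q;return q[:2]/q[2]
def go(p,yaw=None):
    """shift and turn (normalised) to TCP p, tool down with tool x heading yaw; from measured pose"""
    s=manip.state();q=s["tool_rot"];T=R.from_quat([q[1],q[2],q[3],q[0]])
    d=T.inv().apply(np.array(p)-s["tool_pos"])/0.4
    cur=np.arctan2(*T.as_matrix()[[1,0],0])
    G=R.from_euler("z",cur if yaw is None else yaw)*R.from_euler("x",np.pi)
    r=(T.inv()*G).as_rotvec()/0.5
    print("t",round(s["time"],2),"pos",s["tool_pos"].round(4),"yaw",round(cur,4),"F",s["contact_force"].round(1),"w",round(s["gripper_width"],3))
    print("shift",d.round(4),"turn",r.round(4))
def blobs(img,lo,hi,mina=20):
    hsv=cv2.cvtColor(img,cv2.COLOR_RGB2HSV);m=cv2.inRange(hsv,lo,hi)
    n,l,st,c=cv2.connectedComponentsWithStats(m)
    return [(st[i].tolist(),c[i].round(1),cv2.minAreaRect(np.argwhere(l==i)[:,::-1].astype(np.float32))) for i in range(1,n) if st[i,4]>=mina]
E
python3 - <<'E'
from h import *
t=cv2.imread("pics/top0.png");s=cv2.imread("pics/side0.png")
a=cv2.resize(t[180:310,80:230],None,fx=2.6,fy=2.6,interpolation=3)
b=cv2.resize(t[100:260,190:320],None,fx=2.6*130/160,fy=2.6*130/160,interpolation=3)
c=cv2.resize(s[260:370,220:340],None,fx=2.2,fy=2.2,interpolation=3); d=cv2.resize(s[160:260,170:300],None,fx=2.4,fy=2.4,interpolation=3)
o=np.zeros((590,800,3),np.uint8)
o[:a.shape[0],:a.shape[1]]=a;o[:b.shape[0],400:400+b.shape[1]]=b
o[345:345+c.shape[0],:c.shape[1]]=c;o[345:345+d.shape[0],400:400+d.shape[1]]=d
cv2.imwrite("pics/crop1.png",o)
for n,uv,z in[("orangeA",(171,236),.066),("orangeB",(195,283),.066),("jar",(407,216),.066),("tin",(269,207),.076),("green",(242,211),.076),("pull",(268,240),.038),("caseFL",(221,180),.116),("caseFR",(301,172),.116),("caseBL",(211,119),.116),("caseBR",(295,110),.116),("bayL",(229,225),.038),("bayR",(301,219),.038)]:
    print(n,ray("top",uv,z).round(3))
print(proj("side",ray("top",(171,236),.066)),proj("side",ray("top",(407,216),.066)))
E
```

```text
orangeA [0.458 0.288 0.066]
orangeB [0.332 0.224 0.066]
jar [ 0.502 -0.343  0.066]
tin [0.53  0.026 0.076]
green [0.521 0.098 0.076]
pull [0.444 0.031 0.038]
caseFL [0.598 0.148 0.116]
caseFR [ 0.616 -0.059  0.116]
caseBL [0.76  0.174 0.116]
caseBR [ 0.781 -0.047  0.116]
bayL [0.487 0.136 0.038]
bayR [ 0.5   -0.06   0.038]
[258.54133434 292.62340707] [305.93739147 125.65198455]
```

View pics/crop1.png

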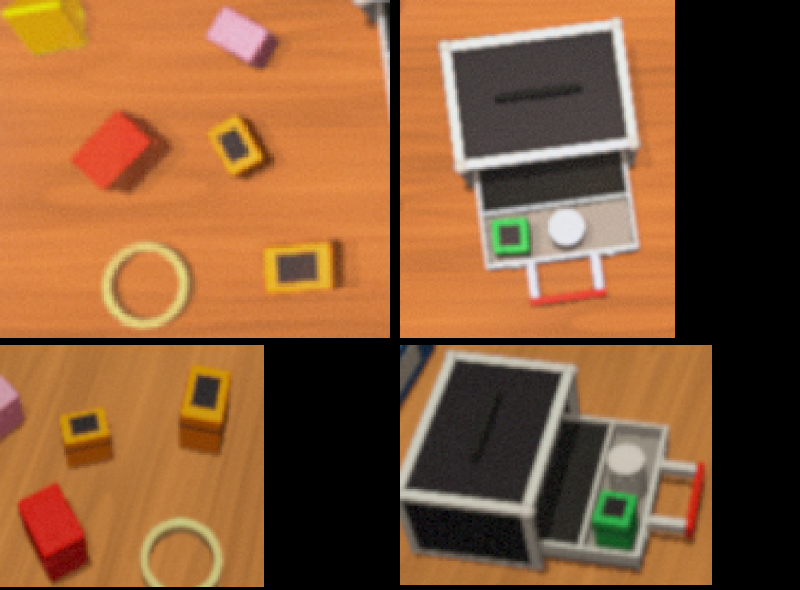

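The crop confirms it. A (crop (237,146)) is about 20x15 px, or 52x38 mm, and B (crop (299,268)) is about 27 px long, so A at about (0.458, 0.288) is the orange case. Green stands left in the bay and the tin to its right, with bay yaw about 0.09. I'm setting out over the bay.

```bash
python3 -c "
from h import *
go([.39,-.27,.25],.89)"
```

```text
t 0.1 pos [ 0.2431 -0.5752  0.2302] yaw 0.3998 F [-0.3  0.7  0. ] w 1.0
shift [ 0.6352 -0.5599 -0.0484] turn [-0.0036 -0.0014 -0.9804]
```

Request:
carry_out(
  moves=[
    [0.5,0.63,-0.56,-0.05,0,0,-0.98],
    [0,0.63,-0.56,-0.05,0,0,-0.98],
    [0,0.63,-0.56,-0.05,0,0,-0.98],
    [0,0.63,-0.56,-0.05,0,0,-0.98],
    [0,0.63,-0.56,-0.05,0,0,-0.98],
    [0,0.63,-0.56,-0.05,0,0,-0.98],
    [0,0.63,-0.56,-0.05,0,0,-0.98],
    [0,0.63,-0.56,-0.05,0,0,-0.98],
  ],
)

```text
time: 0.77
tool_pos: [0.3865, -0.2732, 0.2507]
tool_rot: [-0.0, 0.903, 0.43, -0.0]
contact_force: [1.5, -0.5, -0.1]
gripper_width: -0.001
```

```bash
python3 -c "
from h import *
go([.50,.0,.25],1.37)"
```

```text
t 0.77 pos [ 0.3865 -0.2732  0.2507] yaw 0.8892 F [ 1.5 -0.5 -0.1] w -0.001
shift [ 0.7093 -0.2099  0.0019] turn [-6.000e-04 -4.000e-04 -9.616e-01]
```

Request:
carry_out(
  moves=[
    [0,0.71,-0.21,0,0,0,-0.96],
    [0,0.71,-0.21,0,0,0,-0.96],
    [0,0.71,-0.21,0,0,0,-0.96],
    [0,0.71,-0.21,0,0,0,-0.96],
    [0,0.71,-0.21,0,0,0,-0.96],
    [0,0.71,-0.21,0,0,0,-0.96],
    [0,0.71,-0.21,0,0,0,-0.96],
    [0,0.71,-0.21,0,0,0,-0.96],
  ],
)

```text
time: 1.43
tool_pos: [0.5007, 0.0037, 0.2506]
tool_rot: [-0.001, 0.772, 0.635, 0.001]
contact_force: [-0.2, -0.4, 0.9]
gripper_width: 0.001
```

```bash
python3 -c "
from h import *
go([.52,.0,.25],1.66)"
```

```text
t 1.43 pos [0.5007 0.0037 0.2506] yaw 1.3765 F [-0.2 -0.4  0.9] w 0.001
shift [0.0002 0.0491 0.0014] turn [-0.0006 -0.0054 -0.567 ]
```

Request:
carry_out(
  moves=[
    [0,0,0.05,0,0,0,-0.567],
    [0,0,0.05,0,0,0,-0.567],
    [0,0,0.05,0,0,0,-0.567],
    [0,0,0.05,0,0,0,-0.567],
    [0,0,0.05,0,0,0,-0.567],
  ],
)

```text
time: 1.85
tool_pos: [0.5191, -0.006, 0.2506]
tool_rot: [-0.0, 0.678, 0.735, -0.0]
contact_force: [1.0, 0.4, 0.3]
gripper_width: -0.004
```

```bash
python3 - <<'E'
from h import *
import pickle
go([.52,0,.25],1.66)
i=manip.camera_info("wrist");f=manip.grab_frame("wrist")
pickle.dump((i,f),open("w1.pkl","wb"))
print(i)
g=cv2.resize(f,None,fx=1.4,fy=1.4)[:,:,::-1].copy()
cv2.imwrite("pics/w1.png",g)
E
```

```text
t 1.85 pos [ 0.5191 -0.006   0.2506] yaw 1.6518 F [1.  0.4 0.3] w -0.004
shift [0.0147 0.0033 0.0014] turn [-0.0017 -0.0001 -0.0163]
{'intrinsics': array([[292.48058564,   0.        , 278.06497757],
       [  0.        , 292.48058564, 208.02143848],
       [  0.        ,   0.        ,   1.        ]]), 'extrinsics': array([[ 9.96730426e-01,  8.07930765e-02, -9.68184913e-04,
        -5.16900717e-01],
       [ 7.67921331e-02, -9.43508871e-01,  3.22325888e-01,
        -9.36755984e-02],
       [ 2.51282091e-02, -3.21346369e-01, -9.46628271e-01,
         3.83353814e-01],
       [ 0.00000000e+00,  0.00000000e+00,  0.00000000e+00,
         1.00000000e+00]])}
```

View pics/w1.png

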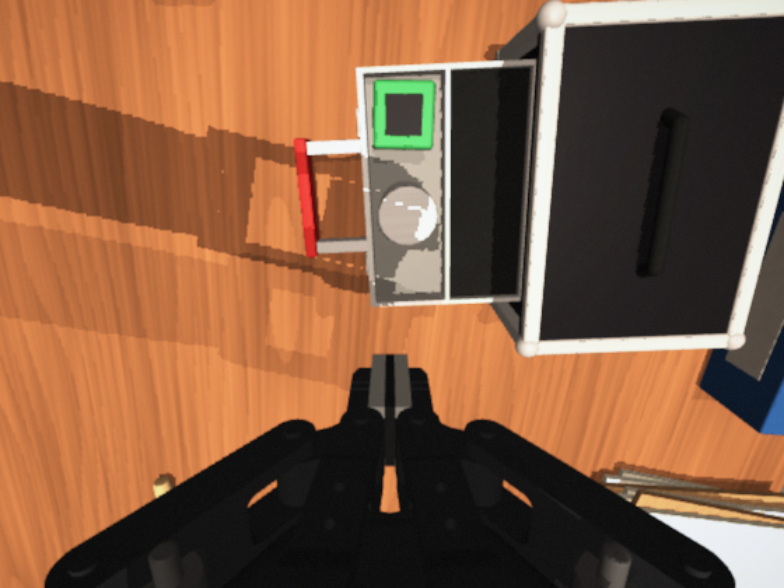

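Wrist view (x1.4 px): tray front-left corner (359,71), front-right (375,305), red pull (305,197), green top (404,114), tin top (407,215). Next I'll compute the poses.

```bash
python3 - <<'E'
from h import *
import pickle
i,f=pickle.load(open("w1.pkl","rb"))
P=lambda u,v,z:ray("wrist",(u/1.4,v/1.4),z,i)
FL,FR,DL,DR=P(359,71,.038),P(375,305,.038),P(449,66,.038),P(448,301,.038)
pl,pr=P(300,140,.038),P(311,257,.038)
tin,gr=P(407,215,.076),P(404,114,.076)
cl,cr=P(541,20,.116),P(522,348,.116)
for n in "FL FR DL DR pl pr tin gr cl cr".split(): print(n,globals()[n].round(4))
yaw=np.arctan2(-(FL-FR)[0],(FL-FR)[1]);print("yaw F",yaw,"D",np.arctan2(-(DL-DR)[0],(DL-DR)[1]),"pull",np.arctan2(-(pl-pr)[0],(pl-pr)[1]),"case",np.arctan2(-(cl-cr)[0],(cl-cr)[1]))
yaw=np.arctan2(-(DL-DR)[0]-(FL-FR)[0],(DL-DR)[1]+(FL-FR)[1])
ex=np.array([np.cos(yaw),np.sin(yaw)]);ey=np.array([-ex[1],ex[0]])
print("len",np.linalg.norm(FL-FR),np.linalg.norm(pl-pr),np.linalg.norm(cl-cr))
b=((FL+FR)/2)[:2]+.037*ex;b2=((DL+DR)/2)[:2]-.036*ex;b3=((pl+pr)/2)[:2]+.092*ex;b4=((cl+cr)/2)[:2]-.081*ex
print(b,b2,b3,b4,yaw)
b=(b+b2)/2
for n in("tin","gr"):
    d=globals()[n][:2]-b;print(n,d@ex,d@ey)
E
```

```text
FL [0.4843 0.1336 0.038 ]
FR [ 0.5101 -0.0583  0.038 ]
DL [0.5532 0.1426 0.038 ]
DR [ 0.5769 -0.0489  0.038 ]
pl [0.4394 0.0797 0.038 ]
pr [ 0.4502 -0.0174  0.038 ]
tin [0.5297 0.0318 0.076 ]
gr [0.5208 0.1028 0.076 ]
cl [0.5947 0.1561 0.116 ]
cr [ 0.6228 -0.054   0.116 ]
yaw F 0.1335715322561778 D 0.12306933222380091 pull 0.11078228594335386 case 0.13303554089466704
len 0.1936177182411031 0.09771659727575317 0.2119534522783545
[0.53389311 0.04238944] [0.52936309 0.04225782] [0.53600573 0.04294445] [0.52837456 0.04065975] 0.1283290613968546
tin -0.003218951808471919 -0.010148512585968588
gr -0.002958932852294113 0.061338918856184456
```

```bash
cat >> h.py <<'E'
B=np.array([.532,.0423]);YB=.125
ex=np.array([np.cos(YB),np.sin(YB)]);ey=np.array([-ex[1],ex[0]])
def bay(lx,ly,z): return [*(B+lx*ex+ly*ey),z]
def loc():
    d=manip.state()["tool_pos"][:2]-B;print("bay-local TCP",(d@ex).round(4),(d@ey).round(4))
E
python3 -c "
from h import *
go(bay(-.003,-.061,.12),YB+np.pi/2)"
```

```text
t 1.9 pos [ 0.5192 -0.006   0.2507] yaw 1.6518 F [-0.5 -0.4  0.7] w -0.001
shift [-0.0349  0.0412  0.3267] turn [-0.0013 -0.0001 -0.088 ]
```

Request:
carry_out(
  moves=[
    [0,-0.035,0.041,0.1,0,0,-0.088],
    [0,-0.035,0.041,0.2,0,0,-0.088],
    [0,-0.035,0.041,0.327,0,0,-0.088],
    [0,-0.035,0.041,0.327,0,0,-0.088],
    [0,-0.035,0.041,0.327,0,0,-0.088],
  ],
)

```text
time: 2.32
tool_pos: [0.5335, -0.018, 0.1157]
tool_rot: [-0.004, 0.661, 0.75, -0.002]
contact_force: [-0.4, 0.2, 0.2]
gripper_width: 0.001
```

```bash
python3 -c "
from h import *
loc();go(bay(-.003,-.061,.03),YB+np.pi/2)
f=manip.grab_frame('wrist');cv2.imwrite('pics/w2.png',f[:,:,::-1])"
```

```text
bay-local TCP -0.006 -0.06
t 2.32 pos [ 0.5335 -0.018   0.1157] yaw 1.6963 F [-0.4  0.2  0.2] w 0.001
shift [-0.003   0.0095  0.2143] turn [-0.0177 -0.0054  0.0011]
```

View pics/w2.png

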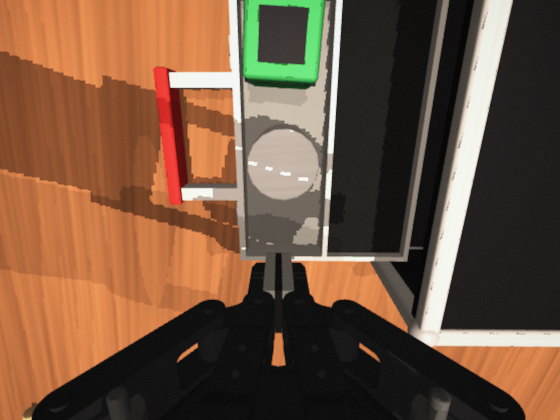

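The view shows the tin top at (283,163), the bay's right end at row ~255 and the finger tips at (280,255), still 80 mm higher. I'll check the projection of my target against that.

```bash
python3 -c "
from h import *
i=manip.camera_info('wrist')
for p in [bay(-.003,-.061,.038),bay(0,-.095,.038),bay(-.032,-.095,.038),bay(.032,-.095,.038),bay(.032,-.0,.038),bay(-.032,0,.038)]: print(proj('wrist',p,i).round(0))
d=ray('wrist',(283,163),.076,i)[:2]-B;print(d@ex,d@ey)
d=ray('wrist',(283,38),.076,i)[:2]-B;print(d@ex,d@ey)"
```

```text
[279. 216.]
[282. 254.]
[245. 254.]
[320. 254.]
[326. 140.]
[240. 140.]
-0.0005555434564431387 -0.01066798029722203
-0.0009845064457669709 0.059470751279185774
```

Request:
carry_out(
  moves=[
    [0,-0.003,0.014,0.07,-0.018,-0.005,0],
    [0,-0.003,0.014,0.14,-0.018,-0.005,0],
    [0,-0.003,0.014,0.18,-0.018,-0.005,0],
    [0,-0.003,0.014,0.214,-0.018,-0.005,0],
    [0,-0.003,0.014,0.214,-0.018,-0.005,0],
    [0,-0.003,0.014,0.214,-0.018,-0.005,0],
  ],
)

```text
time: 2.87
tool_pos: [0.5446, -0.0191, 0.0373]
tool_rot: [0.005, 0.661, 0.75, 0.004]
contact_force: [-0.1, -0.2, 0.7]
gripper_width: -0.004
```

```bash
python3 -c "
from h import *
loc();go(bay(-.001,-.010,.03),YB+np.pi/2)"
```

```text
bay-local TCP 0.0048 -0.0625
t 2.87 pos [ 0.5446 -0.0191  0.0373] yaw 1.6972 F [-0.1 -0.2  0.7] w -0.004
shift [ 0.1313 -0.0146  0.0176] turn [0.025  0.0072 0.0028]
```

Request:
carry_out(
  moves=[
    [0,0,-0.014,0.01,0,0,0],
    [0,0.015,-0.014,0.01,0,0,0],
    [0,0.03,-0.014,0.01,0,0,0],
    [0,0.045,-0.014,0.01,0,0,0],
    [0,0.06,-0.014,0.01,0,0,0],
    [0,0.075,-0.014,0.01,0,0,0],
    [0,0.09,-0.014,0.01,0,0,0],
    [0,0.09,-0.014,0.01,0,0,0],
  ],
)

```text
time: 3.53
tool_pos: [0.5324, 0.0174, 0.0305]
tool_rot: [0.004, 0.661, 0.751, 0.003]
contact_force: [0.4, -0.7, -0.4]
gripper_width: -0.001
```

```bash
python3 -c "
from h import *
loc();go(bay(-.001,-.010,.03),YB+np.pi/2)"
```

```text
bay-local TCP -0.0027 -0.0247
t 3.53 pos [0.5324 0.0174 0.0305] yaw 1.6984 F [ 0.4 -0.7 -0.4] w -0.001
shift [0.0368 0.0043 0.0012] turn [0.0179 0.004  0.0053]
```

Request:
carry_out(
  moves=[
    [0,0.008,0.004,0,0.018,0,0],
    [0,0.016,0.004,0,0.018,0,0],
    [0,0.024,0.004,0,0.018,0,0],
    [0,0.032,0.004,0,0.018,0,0],
    [0,0.039,0.004,0,0.018,0,0],
    [0,0.039,0.004,0,0.018,0,0],
  ],
)

```text
time: 4.03
tool_pos: [0.5321, 0.0323, 0.0304]
tool_rot: [0.001, 0.661, 0.75, -0.001]
contact_force: [0.6, -1.8, -0.5]
gripper_width: -0.002
```

```bash
python3 -c "
from h import *
loc();go(bay(-.001,-.006,.03),YB+np.pi/2)"
```

```text
bay-local TCP -0.0012 -0.0099
t 4.03 pos [0.5321 0.0323 0.0304] yaw 1.6976 F [ 0.6 -1.8 -0.5] w -0.002
shift [0.0097 0.0005 0.0009] turn [-0.0004  0.0044  0.0036]
```

Request:
carry_out(
  moves=[
    [0,0.005,0,0,0,0,0],
    [0,0.01,0,0,0,0,0],
    [0,0.01,0,0,0,0,0],
  ],
)

```text
time: 4.28
tool_pos: [0.5326, 0.0348, 0.0312]
tool_rot: [0.003, 0.661, 0.75, -0.001]
contact_force: [1.1, -5.4, 1.1]
gripper_width: 0.005
```

```bash
python3 - <<'E'
from h import *
loc();go(bay(-.001,-.04,.15),YB+np.pi/2)
E
```

```text
bay-local TCP -0.0004 -0.0075
t 4.28 pos [0.5326 0.0348 0.0312] yaw 1.6976 F [ 1.1 -5.4  1.1] w 0.005
shift [-0.0828 -0.0012 -0.2967] turn [0.0033 0.0105 0.0036]
```

The force rose at bay y −0.0075, which is where contact with the end is predicted. Backing off and rising for a look.

Request:
carry_out(
  moves=[
    [0,-0.04,0,0,0,0,0],
    [0,-0.08,0,0,0,0,0],
    [0,-0.08,0,-0.1,0,0,0],
    [0,-0.15,0,-0.2,0,0,0],
    [0,-0.15,0,-0.35,0,0,0],
    [0,-0.15,0,-0.4,0,0,0],
    [0,-0.15,0,-0.4,0,0,0],
    [0,-0.15,0,-0.4,0,0,0],
  ],
)

```text
time: 4.95
tool_pos: [0.5415, -0.0235, 0.1951]
tool_rot: [0.004, 0.661, 0.75, 0.002]
contact_force: [0.4, 0.9, -0.2]
gripper_width: 0.002
```

```bash
python3 - <<'E'
from h import *
i=manip.camera_info('wrist');f=manip.grab_frame('wrist')
cv2.imwrite('pics/w3.png',f[:,:,::-1])
for p in [bay(-.032,-.095,.038),bay(.032,-.095,.038),bay(.032,.095,.038),bay(-.032,.095,.038),bay(0,.026,.076)]: print(proj('wrist',p,i).round(0))
go([.52,-.26,.20],YB+np.pi/2)
E
```

```text
[246. 216.]
[305. 215.]
[312.  13.]
[239.  13.]
[275.  95.]
t 5.0 pos [ 0.5399 -0.0232  0.192 ] yaw 1.6972 F [-0.5 -0.1 -1.4] w -0.004
shift [-0.5811 -0.1239 -0.0187] turn [0.0056 0.0056 0.0028]
```

View pics/w3.png

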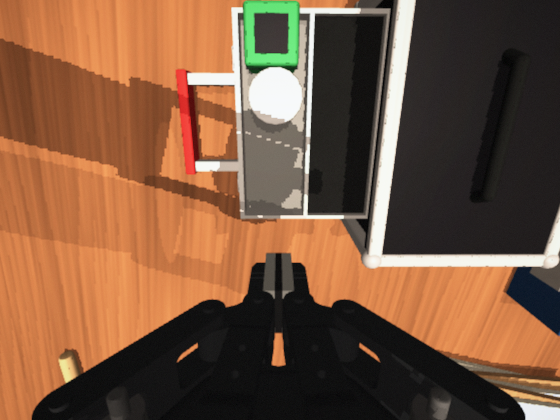

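The tin top is at (275,95), exactly where predicted, with green against the left end (272,33). The bay is free below, so on to the jar.

Request:
carry_out(
  moves=[
    [1,-0.55,-0.12,-0.02,0,0,0],
    [1,-0.98,-0.2,-0.02,0,0,0],
    [1,-0.98,-0.2,-0.02,0,0,0],
    [1,-0.98,-0.2,-0.02,0,0,0],
    [1,-0.98,-0.2,-0.02,0,0,0],
    [1,-0.98,-0.2,-0.02,0,0,0],
    [1,-0.98,-0.2,-0.02,0,0,0],
    [1,-0.98,-0.2,-0.02,0,0,0],
  ],
)

```text
time: 5.67
tool_pos: [0.5127, -0.3562, 0.1948]
tool_rot: [-0.002, 0.661, 0.75, -0.001]
contact_force: [0.5, -0.4, 0.0]
gripper_width: 0.999
```

Request:
carry_out(
  moves=[
    [1,0,0,0,0,0,0],
    [1,0,0,0,0,0,0],
    [1,0,0,0,0,0,0],
    [1,0,0,0,0,0,0],
    [1,0,0,0,0,0,0],
  ],
)

```text
time: 6.08
tool_pos: [0.5143, -0.3538, 0.1973]
tool_rot: [0.0, 0.66, 0.751, -0.001]
contact_force: [1.1, 0.4, 0.0]
gripper_width: 1.002
```

```bash
python3 - <<'E'
from h import *
go([.502,-.343,.20],YB+np.pi/2)
i=manip.camera_info('wrist');f=manip.grab_frame('wrist')
cv2.imwrite('pics/w4.png',f[:,:,::-1])
for n,lo,hi in(("blue",(100,120,40),(130,255,255)),("white",(0,0,150),(180,60,255))):
    for b in blobs(f,lo,hi,150): print(n,b, ray('wrist',b[1],.066,i).round(4))
print(proj('wrist',[.502,-.343,.066],i))
E
```

```text
t 6.08 pos [ 0.5143 -0.3538  0.1973] yaw 1.6992 F [1.1 0.4 0. ] w 1.002
shift [ 0.0307 -0.027  -0.0067] turn [-0.0017  0.0023  0.0069]
blue ([253, 150, 38, 17, 206], array([272.3, 155.4]), ((272.208984375, 156.94151306152344), (37.32307434082031, 14.187602996826172), 6.170175075531006)) [ 0.5037 -0.3136  0.066 ]
white ([492, 132, 68, 150, 1381], array([535. , 197.5]), ((530.3720092773438, 209.40028381347656), (24.594959259033203, 160.5951385498047), 19.48080062866211)) [ 0.7626 -0.3214  0.066 ]
white ([246, 159, 47, 46, 1580], array([270.3, 180.6]), ((269.0, 181.5), (45.0, 46.0), 90.0)) [ 0.5048 -0.3377  0.066 ]
white ([490, 197, 70, 194, 7077], array([536.3, 307.1]), ((524.5, 293.5), (193.0, 69.0), 90.0)) [ 0.8164 -0.4431  0.066 ]
white ([62, 203, 39, 31, 999], array([ 81.2, 217.6]), ((80.99887084960938, 217.4762420654297), (30.727087020874023, 37.053253173828125), 87.27368927001953)) [ 0.3219 -0.3994  0.066 ]
[266.77968132 185.6211472 ]
```

View pics/w4.png

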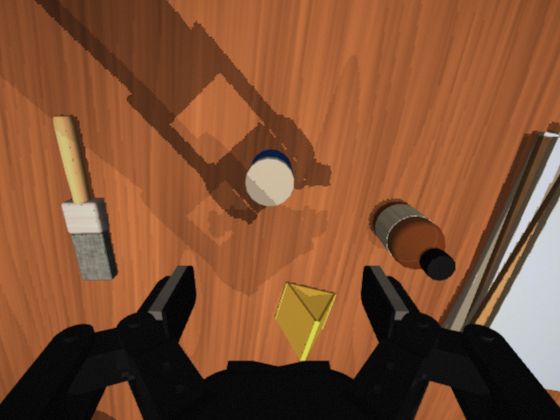

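The white lid is centred at (269,182), giving (0.504,−0.339), with 46 px ≈ 48 mm as expected. The marker and bottle are clear of the fingers.

Request:
carry_out(
  moves=[
    [1,0.04,-0.021,0,0,0,0],
    [1,0.04,-0.021,0.1,0,0,0],
    [1,0.04,-0.021,0.2,0,0,0],
    [1,0.04,-0.021,0.3,0,0,0],
    [1,0.04,-0.021,0.36,0,0,0],
    [1,0.04,-0.021,0.418,0,0,0],
    [1,0.04,-0.021,0.418,0,0,0],
    [1,0.04,-0.021,0.418,0,0,0],
  ],
)

```text
time: 6.8
tool_pos: [0.5033, -0.3396, 0.0299]
tool_rot: [-0.001, 0.661, 0.751, -0.001]
contact_force: [0.6, -0.2, -0.3]
gripper_width: 1.0
```

```bash
python3 -c "
from h import *
go([.504,-.339,.03],YB+np.pi/2)"
```

```text
t 6.8 pos [ 0.5033 -0.3396  0.0299] yaw 1.6984 F [ 0.6 -0.2 -0.3] w 1.0
shift [ 0.0014  0.002  -0.0003] turn [-0.0041  0.0003  0.0053]
```

Close and lift.

Request:
carry_out(
  moves=[
    [0.75,0,0,0,0,0,0],
    [0.6,0,0,0,0,0,0],
    [0.5,0,0,0,0,0,0],
    [0.3,0,0,0,0,0,0],
    [0.3,0,0,0,0,0,0],
    [0.3,0,0,0,0,0,0],
    [0.3,0,0,-0.02,0,0,0],
    [0.3,0,0,-0.06,0,0,0],
  ],
)

```text
time: 7.47
tool_pos: [0.5022, -0.3397, 0.0531]
tool_rot: [-0.002, 0.661, 0.75, -0.001]
contact_force: [-0.3, 0.1, -2.5]
gripper_width: 0.544
```

```bash
python3 -c "
from h import *
go(bay(0,-.10,.16),YB+np.pi/2)"
```

```text
t 7.47 pos [ 0.5022 -0.3397  0.0531] yaw 1.6972 F [-0.3  0.1 -2.5] w 0.544
shift [ 0.6884  0.193  -0.2669] turn [-0.0067 -0.0026  0.0027]
```

Request:
carry_out(
  moves=[
    [0.3,0,0,-0.1,0,0,0],
    [0.3,0.05,0.02,-0.2,0,0,0],
    [0.3,0.15,0.04,-0.26,0,0,0],
    [0.3,0.25,0.07,-0.26,0,0,0],
    [0.3,0.35,0.1,-0.26,0,0,0],
    [0.3,0.45,0.13,-0.26,0,0,0],
    [0.3,0.55,0.16,-0.26,0,0,0],
    [0.3,0.62,0.18,-0.26,0,0,0],
  ],
)

```text
time: 8.13
tool_pos: [0.5435, -0.0833, 0.1585]
tool_rot: [0.001, 0.661, 0.75, -0.001]
contact_force: [1.0, -0.5, -2.8]
gripper_width: 0.545
```

Request:
carry_out(
  moves=[
    [0.3,0.05,0.01,0,0,0,0],
    [0.3,0.1,0.015,0,0,0,0],
    [0.3,0.1,0.015,0,0,0,0],
    [0.3,0.1,0.015,0,0,0,0],
    [0.3,0.1,0.015,0,0,0,0],
  ],
)

```text
time: 8.55
tool_pos: [0.5447, -0.0457, 0.1582]
tool_rot: [0.001, 0.661, 0.75, -0.001]
contact_force: [0.1, 0.1, -1.8]
gripper_width: 0.547
```

```bash
python3 - <<'E'
from h import *
loc();go(bay(0,-.0245,.14),YB+np.pi/2)
i=manip.camera_info('wrist');f=manip.grab_frame('wrist')
for n,lo,hi in(("green",(50,120,60),(75,255,255)),("white",(0,0,130),(180,70,255))):
    for b in blobs(f,lo,hi,300): print(n,b)
cv2.imwrite('pics/w5.png',f[:,:,::-1])
E
```

```text
bay-local TCP 0.0016 -0.0889
t 8.55 pos [ 0.5447 -0.0457  0.1582] yaw 1.6973 F [ 0.1  0.1 -1.8] w 0.547
shift [ 0.1612 -0.0037  0.0451] turn [-0.0007  0.0057  0.0029]
green ([238, 0, 66, 23, 1255], array([271. ,  12.4]), ((270.5, 11.0), (22.0, 65.0), 90.0))
white ([172, 0, 88, 211, 2832], array([219. ,  96.5]), ((211.97210693359375, 108.78623962402344), (212.1162567138672, 67.8599624633789), 82.56858825683594))
white ([236, 0, 77, 132, 6619], array([276.,  69.]), ((274.0, 65.5), (131.0, 76.0), 90.0))
white ([296, 0, 114, 212, 2162], array([344.9, 114.5]), ((352.52288818359375, 105.2618179321289), (92.86016845703125, 220.3682403564453), 5.492324352264404))
white ([381, 0, 179, 269, 7596], array([434.5, 169.2]), ((469.2109069824219, 133.61012268066406), (267.8034973144531, 178.0664520263672), 89.63506317138672))
white ([226, 243, 105, 98, 7749], array([278.3, 293.1]), ((278.7500305175781, 294.7500305175781), (96.87362670898438, 98.99494934082031), 45.0))
```

View pics/w5.png

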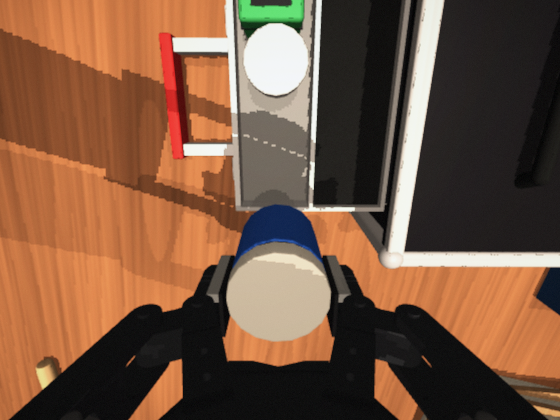

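The jar is held upright with its lid at (278,290). The tin top is at (276,60). Working out the offset within the grip.

```bash
python3 - <<'E'
from h import *
i=manip.camera_info('wrist')
for uv,z in(((278.3,290.5),.194),((276,60),.076),((275,208),.038)):
    d=ray('wrist',uv,z,i)[:2]-B;print(uv,(d@ex).round(4),(d@ey).round(4))
loc()
E
```

```text
(278.3, 290.5) 0.0019 -0.0796
(276, 60) 0.0003 0.0249
(275, 208) -0.0012 -0.0962
bay-local TCP 0.0016 -0.0893
```

The lid computes 9 mm ahead of the TCP, or the jar sits lower than assumed. I'll discriminate with the foot edge and the fixed cameras.

```bash
python3 - <<'E'
from h import *
i=manip.camera_info('wrist');p=manip.state()["tool_pos"];tx=np.array([*ey,0])
for o,zf in((0,.128),(.009,.128),(0,.116),(.005,.122)):
    q=lambda dx,z:proj('wrist',p+tx*(o+dx)+np.array([0,0,z-p[2]]),i).round(0)
    print(o,zf,"foot far",q(.024,zf),"lid far/near(r23)",q(.023,zf+.066),q(-.023,zf+.066))
for c in("top","side"):
    f=manip.grab_frame(c);cv2.imwrite(f"pics/{c}5.png",f[:,:,::-1])
    for b in blobs(f,(105,120,40),(130,255,255),20): print(c,"blue",b[0],b[1])
    for b in blobs(f,(0,0,150),(180,70,255),40): print(c,"white",b[0],b[1])
    for o,zf in((0,.128),(.009,.128),(0,.116)): print(c,o,zf,proj(c,p+tx*o+[0,0,zf+.066-p[2]]).round(1),proj(c,p+tx*o+[0,0,zf-p[2]]).round(1))
E
```

```text
0 0.128 foot far [278. 208.] lid far/near(r23) [278. 263.] [278. 351.]
0.009 0.128 foot far [278. 194.] lid far/near(r23) [278. 243.] [278. 335.]
0 0.116 foot far [278. 202.] lid far/near(r23) [278. 249.] [278. 332.]
0.005 0.122 foot far [278. 198.] lid far/near(r23) [278. 245.] [278. 333.]
top blue [243, 40, 87, 52, 2796] [285.2  63.6]
top white [370, 31, 117, 91, 9124] [428.2  75.1]
top white [113, 35, 75, 83, 4115] [150.1  75.6]
top white [262, 52, 48, 19, 886] [285.2  60.7]
top white [209, 109, 92, 73, 1191] [248.8 140.9]
top white [530, 135, 30, 113, 2352] [548.3 183.6]
top white [0, 146, 39, 247, 4396] [ 14.2 223.8]
top white [161, 184, 20, 18, 217] [170.5 192.6]
top white [225, 186, 42, 31, 453] [250.4 203.8]
top white [274, 216, 23, 6, 66] [284.6 218.6]
top white [230, 218, 32, 23, 244] [248.  225.9]
top white [428, 284, 39, 19, 535] [446.5 292.7]
top white [181, 411, 26, 7, 50] [195.  412.8]
top 0 0.128 [297.2 195. ] [296.5 198.6]
top 0.009 0.128 [293.5 195.5] [293.  199.1]
top 0 0.116 [297.1 195.6] [296.3 199.2]
side blue [134, 138, 18, 19, 46] [142.3 148.6]
side blue [149,
[... 274 characters left out ...]
ite [326, 45, 30, 23, 205] [339.3  55.7]
side white [464, 52, 12, 33, 91] [468.9  66.2]
side white [159, 64, 87, 69, 3346] [204.3  97.6]
side white [161, 117, 16, 7, 53] [167.4 120.1]
side white [366, 117, 12, 21, 184] [371.8 127.9]
side white [129, 149, 34, 34, 551] [145.8 165.6]
side white [258, 155, 15, 13, 154] [264.9 160.9]
side white [165, 162, 79, 70, 926] [205.  198.1]
side white [230, 208, 59, 41, 481] [261.8 227.3]
side white [279, 208, 14, 5, 50] [285.8 209.9]
side white [42, 252, 92, 59, 4179] [ 88.2 281.2]
side white [205, 275, 22, 19, 220] [215.5 283.7]
side 0 0.128 [264.5 158.2] [265.6 174.1]
side 0.009 0.128 [263.9 160.5] [265.  176.4]
side 0 0.116 [264.7 161.1] [265.8 176.8]
```

```bash
python3 -c "
from h import *
loc();go(bay(0,-.029,.12),YB+np.pi/2)"
```

```text
bay-local TCP 0.0017 -0.0896
t 8.7 pos [ 0.5448 -0.0463  0.1583] yaw 1.6958 F [-0.8 -0.3 -2.2] w 0.549
shift [ 0.1516 -0.0042  0.0952] turn [-0.0003  0.0054  0.    ]
```

Request:
carry_out(
  moves=[
    [0.3,0.05,-0.004,0.03,0,0,0],
    [0.3,0.1,-0.004,0.06,0,0,0],
    [0.3,0.152,-0.004,0.09,0,0,0],
    [0.3,0.152,-0.004,0.095,0,0,0],
    [0.3,0.152,-0.004,0.095,0,0,0],
    [0.3,0.152,-0.004,0.095,0,0,0],
  ],
)

```text
time: 9.2
tool_pos: [0.5359, 0.0139, 0.1203]
tool_rot: [0.001, 0.661, 0.75, -0.001]
contact_force: [0.5, 0.3, -1.5]
gripper_width: 0.548
```

```bash
python3 -c "
from h import *
loc();go(bay(0,-.029,.052),YB+np.pi/2)"
```

```text
bay-local TCP 0.0004 -0.0287
t 9.2 pos [0.5359 0.0139 0.1203] yaw 1.6966 F [ 0.5  0.3 -1.5] w 0.548
shift [-0.0003 -0.0009  0.1708] turn [0.0004 0.006  0.0015]
```

Request:
carry_out(
  moves=[
    [0.3,0,0,0.04,0,0,0],
    [0.3,0,0,0.08,0,0,0],
    [0.3,0,0,0.12,0,0,0],
    [0.3,0,0,0.15,0,0,0],
    [0.3,0,0,0.17,0,0,0],
    [0.3,0,0,0.17,0,0,0],
  ],
)

```text
time: 9.7
tool_pos: [0.5347, 0.014, 0.0505]
tool_rot: [-0.0, 0.661, 0.75, -0.002]
contact_force: [-0.3, -0.4, -1.3]
gripper_width: 0.547
```

```bash
python3 -c "
from h import *
loc();go(bay(0,-.029,.047),YB+np.pi/2)"
```

```text
bay-local TCP -0.0008 -0.0284
t 9.7 pos [0.5347 0.014  0.0505] yaw 1.6964 F [-0.3 -0.4 -1.3] w 0.547
shift [-0.0014  0.0021  0.0088] turn [-0.0057  0.0039  0.0011]
```

Request:
carry_out(
  moves=[
    [0.3,0,0,0.004,0,0,0],
    [0.3,0,0,0.008,0,0,0],
    [0.3,0,0,0.008,0,0,0],
  ],
)

```text
time: 9.95
tool_pos: [0.5366, 0.0144, 0.0499]
tool_rot: [0.002, 0.661, 0.75, -0.0]
contact_force: [-0.7, -0.3, -1.7]
gripper_width: 0.544
```

Request:
carry_out(
  moves=[
    [0.3,0,0,0.004,0,0,0],
    [0.3,0,0,0.008,0,0,0],
    [0.3,0,0,0.008,0,0,0],
  ],
)

```text
time: 10.2
tool_pos: [0.5384, 0.0146, 0.0497]
tool_rot: [0.003, 0.661, 0.75, 0.001]
contact_force: [-1.6, 1.8, 11.2]
gripper_width: 0.546
```

The foot has met the floor (11 N at TCP 0.050, as expected). Easing off and releasing.

Request:
carry_out(
  moves=[
    [0.3,0,0,-0.006,0,0,0],
    [0.3,0,0,-0.006,0,0,0],
    [0.6,0,0,-0.006,0,0,0],
    [0.8,0,0,-0.006,0,0,0],
    [1,0,0,-0.006,0,0,0],
    [1,0,0,-0.006,0,0,0],
    [1,0,0,-0.03,0,0,0],
    [1,0,0,-0.08,0,0,0],
  ],
)

```text
time: 10.87
tool_pos: [0.5332, 0.0148, 0.0753]
tool_rot: [-0.002, 0.661, 0.75, -0.003]
contact_force: [0.9, 0.5, 0.5]
gripper_width: 0.996
```

Request:
carry_out(
  moves=[
    [1,0,0,-0.1,0,0,0],
    [1,0,0,-0.2,0,0,0],
    [1,0,0,-0.3,0,0,0],
    [1,0,0,-0.3,0,0,0],
    [1,0,0,-0.3,0,0,0],
  ],
)

```text
time: 11.28
tool_pos: [0.5378, 0.0147, 0.2025]
tool_rot: [0.004, 0.661, 0.75, 0.002]
contact_force: [0.5, -0.3, 0.1]
gripper_width: 1.001
```

```bash
python3 - <<'E'
from h import *
i=manip.camera_info('wrist');f=manip.grab_frame('wrist')
cv2.imwrite('pics/w6.png',f[:,:,::-1])
for p in [bay(-.032,-.095,.038),bay(.032,-.095,.038),bay(.032,.0,.038),bay(-.032,.0,.038),bay(0,-.027,.082),bay(0,.026,.076),bay(0,-.051,.038)]: print(proj('wrist',p,i).round(0))
loc();go([.458,.2,.20],1.9)
E
```

```text
[247. 244.]
[302. 244.]
[305. 163.]
[244. 163.]
[274. 200.]
[274. 141.]
[275. 208.]
bay-local TCP 0.0008 -0.0278
t 11.33 pos [0.5362 0.0148 0.1994] yaw 1.6973 F [ 0.5  0.5 -0.8] w 0.999
shift [ 0.4839 -0.1356 -0.0034] turn [ 0.005   0.007  -0.4055]
```

View pics/w6.png

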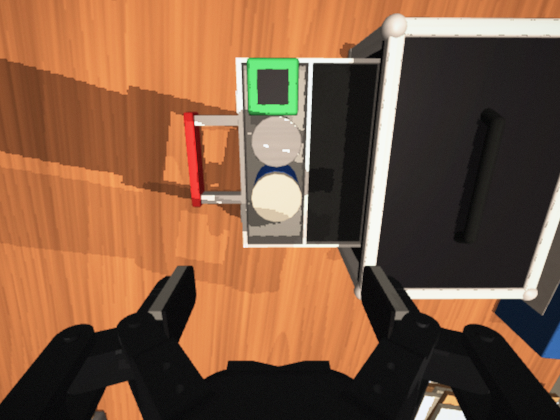

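The row reads green (273,87), tin (276,141), jar lid (276,197), all upright with the jar close to the tin. Now to the orange case. In the top view its 54 mm side heads ≈0.67 rad, so tool yaw is about 2.24.

Request:
carry_out(
  moves=[
    [1,0.2,-0.05,-0.01,0,0,-0.3],
    [1,0.4,-0.1,-0.01,0,0,-0.6],
    [1,0.53,-0.14,-0.01,0,0,-0.95],
    [1,0.53,-0.14,-0.01,0,0,-0.95],
    [1,0.53,-0.14,-0.01,0,0,-0.95],
    [1,0.53,-0.14,-0.01,0,0,-0.95],
    [1,0.53,-0.14,-0.01,0,0,-0.95],
    [1,0.53,-0.14,-0.01,0,0,-0.95],
  ],
)

```text
time: 12.0
tool_pos: [0.4524, 0.218, 0.1995]
tool_rot: [-0.0, 0.465, 0.885, -0.002]
contact_force: [-0.5, 0.0, 1.2]
gripper_width: 0.999
```

```bash
python3 - <<'E'
from h import *
i=manip.camera_info('wrist');f=manip.grab_frame('wrist')
g=f[:,:,::-1].copy();cv2.circle(g,tuple(int(v) for v in proj('wrist',[.458,.288,.066],i)),3,(255,0,0),-1)
cv2.imwrite('pics/w7.png',g)
print(proj('wrist',[.458,.288,.066],i))
for n,lo,hi in(("dark",(0,0,0),(180,255,70)),("orange",(14,150,140),(26,255,255))):
    for b in blobs(f,lo,hi,100): print(n,b, ray('wrist',b[2][0],.066,i).round(4))
go([.458,.288,.2],2.24)
E
```

```text
[326.70661249 140.36686055]
dark ([366, 0, 58, 65, 1340], array([379.7,  32.3]), ((394.17681884765625, 29.59146499633789), (65.04417419433594, 52.123687744140625), 83.6598129272461)) [0.4491 0.3902 0.066 ]
dark ([389, 0, 20, 57, 520], array([394.9,  27.7]), ((395.2784423828125, 27.47576332092285), (56.326908111572266, 15.537178993225098), 79.3150863647461)) [0.4489 0.3918 0.066 ]
dark ([144, 88, 50, 60, 1682], array([168.5, 117.8]), ((168.45184326171875, 117.47733306884766), (36.1395263671875, 49.55213165283203), 25.20112419128418)) [0.3283 0.2232 0.066 ]
dark ([186, 94, 34, 69, 179], array([204.8, 126.2]), ((203.0558624267578, 129.27708435058594), (7.009530067443848, 73.53810119628906), 22.68056297302246)) [0.3591 0.2319 0.066 ]
dark ([315, 121, 37, 27, 820], array([332.4, 133.5]), ((332.69659423828125, 133.64138793945312), (34.87910461425781, 24.249282836914062), 4.763641834259033)) [0.4588 0.2959 0.066 ]
dark ([460, 166, 93, 93, 1224], array([499.9, 200.1]), ((500.7749328613281, 199.50051879882812), (49.19487762451172, 109.1119384765625), 34.8621940612793)) [0.6336 0.3398 0.066 ]

[... 1106 characters left out ...]
7)) [0.3182 0.2531 0.066 ]
orange ([152, 113, 49, 51, 775], array([177.3, 141.7]), ((174.20001220703125, 132.60000610351562), (33.09380340576172, 54.56005859375), 26.56505012512207)) [0.3388 0.2144 0.066 ]
orange ([307, 112, 56, 43, 907], array([341.2, 130.7]), ((333.04095458984375, 133.04917907714844), (55.4984130859375, 39.383052825927734), 5.19442892074585)) [0.4588 0.2965 0.066 ]
orange ([471, 169, 89, 94, 1064], array([510.3, 215.7]), ((526.5440673828125, 216.57354736328125), (51.278076171875, 102.55615234375), 59.036251068115234)) [0.6686 0.3422 0.066 ]
t 12.05 pos [0.453  0.2173 0.1998] yaw 2.172 F [ 0.3  0.3 -0.7] w 0.996
shift [ 0.1387  0.1102 -0.0012] turn [-0.0073  0.0042 -0.1359]
```

View pics/w7.png

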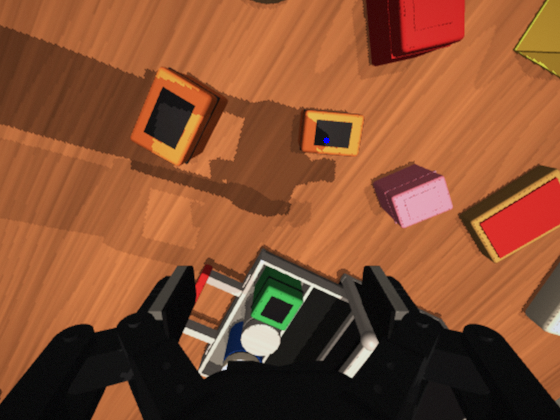

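The smaller orange case measures 55x39 px at (333,133), i.e. 54x38 mm as specified. The bigger one at (172,117) is rejected. Working out the heading and the move.

```bash
python3 - <<'E'
from h import *
i=manip.camera_info('wrist')
c=np.array([332.9,133.3]);d=np.array([np.cos(.088),np.sin(.088)])*27
a,b=ray('wrist',c-d,.066,i),ray('wrist',c+d,.066,i)
print(a,b,np.linalg.norm(a-b),h:=np.arctan2(*(b-a)[[1,0]]))
m=(a+b)/2;print(m)
go([*m[:2],.12],h+np.pi/2)
E
```

```text
[0.43806615 0.28340409 0.066     ] [0.48126341 0.30791753 0.066     ] 0.04966801589844469 0.5161620260609495
[0.45966478 0.29566081 0.066     ]
t 12.05 pos [0.453  0.2173 0.1998] yaw 2.172 F [ 0.3  0.3 -0.7] w 0.996
shift [0.1526 0.1252 0.1987] turn [-0.007   0.0047  0.1702]
```

Request:
carry_out(
  moves=[
    [1,0.08,0.06,0.05,0,0,0.17],
    [1,0.153,0.125,0.1,0,0,0.17],
    [1,0.153,0.125,0.2,0,0,0.17],
    [1,0.153,0.125,0.2,0,0,0.17],
    [1,0.153,0.125,0.2,0,0,0.17],
    [1,0.153,0.125,0.2,0,0,0.17],
  ],
)

```text
time: 12.55
tool_pos: [0.4609, 0.2954, 0.1216]
tool_rot: [0.001, 0.504, 0.864, -0.001]
contact_force: [-0.2, 0.2, 0.6]
gripper_width: 1.002
```

```bash
python3 - <<'E'
from h import *
i=manip.camera_info('wrist');f=manip.grab_frame('wrist')
for b in blobs(f,(14,150,140),(26,255,255),300): print(b, ray('wrist',b[2][0],.066,i).round(4))
for b in blobs(f,(0,0,0),(180,255,70),300): print("d",b, ray('wrist',b[2][0],.066,i).round(4))
go([.4597,.2957,.03],2.087)
E
```

```text
([503, 9, 57, 87, 2988], array([539.6,  60.3]), ((531.0, 52.0), (86.0, 56.0), 90.0)) [0.5371 0.4703 0.066 ]
([508, 92, 52, 23, 392], array([542.6, 101.1]), ((536.2520751953125, 96.53277587890625), (55.54209899902344, 15.114028930664062), 23.051301956176758)) [0.5585 0.4535 0.066 ]
([467, 232, 93, 103, 1248], array([508.5, 283.2]), ((528.0236206054688, 286.50494384765625), (58.21592330932617, 111.47657012939453), 56.853004455566406)) [0.6564 0.3485 0.066 ]
d ([188, 0, 49, 65, 389], array([219.7,  37.4]), ((218.17645263671875, 36.84579086303711), (16.943092346191406, 79.40279388427734), 35.972389221191406)) [0.3694 0.3848 0.066 ]
d ([315, 12, 30, 118, 607], array([328.1,  69.7]), ((328.56805419921875, 71.05062866210938), (119.85311126708984, 5.90708589553833), 77.24246978759766)) [0.4365 0.4015 0.066 ]
d ([306, 26, 30, 101, 968], array([319.6,  77.4]), ((319.17083740234375, 77.08521270751953), (102.39037322998047, 10.754276275634766), 77.3349380493164)) [0.4333 0.3957 0.066 ]
d ([61, 165, 73, 106, 560], array([109.2, 208.1]), ((108.09762573242188, 207.6871337890625), (112.6940689086914, 56.49787521362305), 67.4204330444336)) [0.3476 0.2492 0.066 ]
d ([36, 200, 56, 68, 2418], array([ 62.5, 233.8]), ((61.96226501464844, 233.632080078125), (47.526756286621094, 56.45519256591797), 15.945394515991211)) [0.3246 0.2131 0.066 ]
d ([254, 212, 44, 28, 1222], array([275.7, 225.4]), ((275.5, 225.5), (27.0, 43.0), 90.0)) [0.4583 0.296  0.066 ]
d ([453, 219, 107, 80, 2019], array([505.9, 254. ]), ((506.5980529785156, 253.80029296875), (23.406654357910156, 119.63008880615234), 53.23097610473633)) [0.6213 0.3617 0.066 ]
d ([0, 265, 560, 155, 43375], array([280.9, 370.3]), ((279.5, 342.0), (154.0, 559.0), 90.0)) [0.5134 0.2048 0.066 ]
t 12.6 pos [0.4616 0.2958 0.1229] yaw 2.0851 F [-0.6 -0.2  0.9] w 0.999
shift [ 0.0028 -0.0045  0.2322] turn [ 0.0031  0.0057 -0.0038]
```

The close look confirms it: the label is square to the gripper, with its centre at (0.458,0.296). Descending.

Request:
carry_out(
  moves=[
    [1,0.002,-0.004,0.06,0,0,0],
    [1,0.002,-0.004,0.12,0,0,0],
    [1,0.002,-0.004,0.18,0,0,0],
    [1,0.002,-0.004,0.23,0,0,0],
    [1,0.002,-0.004,0.23,0,0,0],
    [1,0.002,-0.004,0.23,0,0,0],
  ],
)

```text
time: 13.1
tool_pos: [0.4591, 0.2958, 0.0302]
tool_rot: [0.001, 0.504, 0.864, -0.001]
contact_force: [0.4, 0.5, 0.6]
gripper_width: 1.0
```

Request:
carry_out(
  moves=[
    [0.8,0,0,0,0,0,0],
    [0.65,0,0,0,0,0,0],
    [0.4,0,0,0,0,0,0],
    [0.4,0,0,0,0,0,0],
    [0.4,0,0,0,0,0,0],
    [0.4,0,0,0,0,0,0],
    [0.4,0,0,-0.02,0,0,0],
    [0.4,0,0,-0.06,0,0,0],
  ],
)

```text
time: 13.77
tool_pos: [0.4565, 0.2957, 0.0517]
tool_rot: [-0.0, 0.503, 0.864, -0.003]
contact_force: [-1.0, 0.1, -1.6]
gripper_width: 0.625
```

Request:
carry_out(
  moves=[
    [0.4,0,0,-0.1,0,0,0],
    [0.4,0,0,-0.2,0,0,0],
    [0.4,0,0,-0.3,0,0,0],
    [0.4,0,0,-0.35,0,0,0],
    [0.4,0,0,-0.35,0,0,0],
    [0.4,0,0,-0.35,0,0,0],
  ],
)

```text
time: 14.27
tool_pos: [0.4588, 0.2972, 0.1951]
tool_rot: [0.002, 0.503, 0.864, 0.001]
contact_force: [-0.1, 1.1, -2.0]
gripper_width: 0.625
```

```bash
python3 - <<'E'
from h import *
i=manip.camera_info('wrist');f=manip.grab_frame('wrist')
p=manip.state()["tool_pos"]
for b in blobs(f,(0,0,0),(180,255,70),300): 
    if 200<b[1][0]<350: print("d",b,(ray('wrist',b[2][0],p[2]+.036,i)-p).round(4))
for b in blobs(f,(8,150,140),(28,255,255),300): 
    if 200<b[1][0]<350: print("o",b,(ray('wrist',b[2][0],p[2]+.036,i)-p).round(4))
go(bay(0,-.13,.20),YB+np.pi/2);loc()
E
```

```text
d ([301, 54, 20, 69, 319], array([309.8,  88. ]), ((309.7649841308594, 88.41310119628906), (70.08837127685547, 4.8177080154418945), 76.60750579833984)) [-0.0337  0.0835  0.036 ]
d ([222, 247, 113, 7, 358], array([278.2, 248.3]), ((278.0, 250.0), (6.0, 112.0), 90.0)) [-0.0127  0.0245  0.036 ]
d ([7, 266, 543, 154, 41454], array([282.1, 368.8]), ((278.0, 342.5), (542.0, 153.0), -0.0)) [ 0.0109 -0.017   0.036 ]
d ([241, 286, 75, 43, 3120], array([278. , 306.8]), ((278.0, 307.0), (42.0, 74.0), 90.0)) [0.0011 0.0001 0.036 ]
o ([167, 0, 69, 66, 3801], array([201.1,  29.4]), ((201.0, 32.5), (65.0, 68.0), 90.0)) [-0.0732  0.0804  0.036 ]
o ([218, 268, 122, 71, 4932], array([278.2, 299.7]), ((278.5, 303.0), (70.0, 121.0), 90.0)) [0.0003 0.0021 0.036 ]
t 14.32 pos [0.4577 0.2966 0.1927] yaw 2.0874 F [ 0.1  0.2 -1.1] w 0.623
shift [-0.9451 -0.2765 -0.0158] turn [-0.0019  0.005   0.7832]
bay-local TCP -0.042 0.2616
```

```bash
python3 -c "
from h import *
go(bay(0,-.072,.18),YB+np.pi/2)"
```

```text
t 14.32 pos [0.4577 0.2966 0.1927] yaw 2.0874 F [ 0.1  0.2 -1.1] w 0.623
shift [-0.8109 -0.2211  0.0339] turn [-0.0019  0.005   0.7832]
```

Request:
carry_out(
  moves=[
    [0.4,-0.1,-0.03,0,0,0,0.1],
    [0.4,-0.2,-0.055,0,0,0,0.2],
    [0.4,-0.3,-0.08,0,0,0,0.3],
    [0.4,-0.4,-0.11,0.01,0,0,0.4],
    [0.4,-0.5,-0.14,0.02,0,0,0.5],
    [0.4,-0.6,-0.165,0.03,0,0,0.6],
    [0.4,-0.7,-0.19,0.034,0,0,0.7],
    [0.4,-0.81,-0.221,0.034,0,0,0.783],
  ],
)

```text
time: 14.98
tool_pos: [0.5383, -0.0263, 0.1764]
tool_rot: [-0.002, 0.662, 0.749, -0.002]
contact_force: [0.8, 0.3, -1.4]
gripper_width: 0.619
```

Request:
carry_out(
  moves=[
    [0.4,0,0,0,0,0,0],
    [0.4,0,0,0,0,0,0],
    [0.4,0,0,0,0,0,0],
  ],
)

```text
time: 15.23
tool_pos: [0.5389, -0.0243, 0.1779]
tool_rot: [-0.001, 0.662, 0.75, -0.002]
contact_force: [0.6, -0.0, -0.9]
gripper_width: 0.622
```

```bash
python3 - <<'E'
from h import *
loc();go(bay(0,-.072,.12),YB+np.pi/2)
i=manip.camera_info('wrist');f=manip.grab_frame('wrist')
cv2.imwrite('pics/w8.png',f[:,:,::-1])
p=manip.state()["tool_pos"]
for b in blobs(f,(8,150,140),(28,255,255),300): 
    if 200<b[1][0]<350: print("o",b[2])
for q in [bay(-.032,-.095,.038),bay(.032,-.095,.038),bay(0,-.024,.082),bay(0,.0255,.076),bay(0,.0715,.076)]: print(proj('wrist',q,i).round(0))
E
```

```text
bay-local TCP -0.0014 -0.0669
t 15.23 pos [ 0.5389 -0.0243  0.1779] yaw 1.6955 F [ 0.6 -0.  -0.9] w 0.622
shift [-0.0126  0.0042  0.1447] turn [-0.008   0.0013 -0.0005]
o ((219.30935668945312, 122.92459869384766), (77.47443389892578, 40.090213775634766), 87.61405944824219)
o ((278.0, 318.0), (102.0, 122.0), 90.0)
[249. 221.]
[311. 222.]
[280. 160.]
[280.  95.]
[280.  28.]
```

View pics/w8.png

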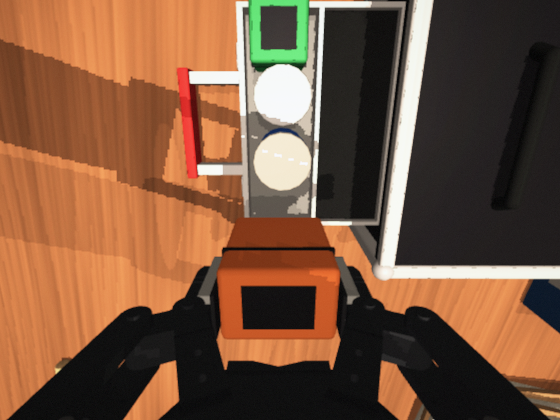

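The jar lid (282,158) and tin (283,94) fit the predictions. The orange case is held squarely, label at (278,307). The bay lies ~1 mm farther in x, so I aim for bay x +0.001, y −0.072.

Request:
carry_out(
  moves=[
    [0.4,-0.0126,0.006,0,-0.008,0,0],
    [0.4,-0.0126,0.006,0.06,-0.008,0,0],
    [0.4,-0.0126,0.006,0.12,-0.008,0,0],
    [0.4,-0.0126,0.006,0.145,-0.008,0,0],
    [0.4,-0.0126,0.006,0.145,-0.008,0,0],
    [0.4,-0.0126,0.006,0.145,-0.008,0,0],
  ],
)

```text
time: 15.78
tool_pos: [0.543, -0.0288, 0.1219]
tool_rot: [0.002, 0.661, 0.75, 0.0]
contact_force: [0.3, -0.6, -0.4]
gripper_width: 0.623
```

```bash
python3 -c "
from h import *
loc();go(bay(0.001,-.072,.075),YB+np.pi/2)"
```

```text
bay-local TCP 0.002 -0.0719
t 15.78 pos [ 0.543  -0.0288  0.1219] yaw 1.6971 F [ 0.3 -0.6 -0.4] w 0.623
shift [ 0.     -0.0029  0.1172] turn [0.0056 0.0041 0.0027]
```

Request:
carry_out(
  moves=[
    [0.4,0,-0.002,0.04,0.004,0,0],
    [0.4,0,-0.002,0.08,0.004,0,0],
    [0.4,0,-0.002,0.117,0.004,0,0],
    [0.4,0,-0.002,0.135,0.004,0,0],
    [0.4,0,-0.002,0.15,0.004,0,0],
    [0.4,0,-0.002,0.165,0.004,0,0],
    [0.4,0,-0.002,0.165,0.004,0,0],
  ],
)

```text
time: 16.37
tool_pos: [0.5428, -0.0297, 0.056]
tool_rot: [0.001, 0.662, 0.75, -0.0]
contact_force: [-0.3, 0.5, -1.4]
gripper_width: 0.624
```

```bash
python3 -c "
from h import *
loc();go(bay(0.001,-.072,.048),YB+np.pi/2)"
```

```text
bay-local TCP 0.0018 -0.0728
t 16.37 pos [ 0.5428 -0.0297  0.056 ] yaw 1.6959 F [-0.3  0.5 -1.4] w 0.624
shift [ 0.002  -0.002   0.0201] turn [0.0035 0.0048 0.0003]
```

Below the wall tops without contact. Down slowly.

Request:
carry_out(
  moves=[
    [0.4,0,-0.002,0.006,0,0,0],
    [0.4,0,-0.002,0.012,0,0,0],
    [0.4,0,-0.002,0.017,0,0,0],
    [0.4,0,-0.002,0.017,0,0,0],
  ],
)

```text
time: 16.7
tool_pos: [0.542, -0.0299, 0.0493]
tool_rot: [0.002, 0.662, 0.75, -0.0]
contact_force: [0.0, -0.6, -1.1]
gripper_width: 0.622
```

Request:
carry_out(
  moves=[
    [0.4,0,0,0.004,0,0,0],
    [0.4,0,0,0.008,0,0,0],
    [0.4,0,0,0.008,0,0,0],
  ],
)

```text
time: 16.95
tool_pos: [0.543, -0.03, 0.0477]
tool_rot: [0.002, 0.662, 0.75, 0.0]
contact_force: [-1.5, 0.9, 5.3]
gripper_width: 0.624
```

Floor contact (5 N). Releasing and rising.

Request:
carry_out(
  moves=[
    [0.4,0,0,-0.003,0,0,0],
    [0.65,0,0,-0.003,0,0,0],
    [0.75,0,0,-0.003,0,0,0],
    [0.85,0,0,-0.003,0,0,0],
    [1,0,0,-0.003,0,0,0],
    [1,0,0,-0.003,0,0,0],
    [1,0,0,-0.03,0,0,0],
    [1,0,0,-0.08,0,0,0],
  ],
)

```text
time: 17.62
tool_pos: [0.5397, -0.0295, 0.0762]
tool_rot: [-0.001, 0.662, 0.75, -0.002]
contact_force: [-0.6, -0.5, -0.1]
gripper_width: 0.997
```

Request:
carry_out(
  moves=[
    [1,0,0,-0.1,0,0,0],
    [1,0,0,-0.2,0,0,0],
    [1,0,0,-0.3,0,0,0],
    [0,-0.1,-0.15,-0.3,0,0,0],
    [0,-0.1,-0.3,-0.3,0,0,0],
    [0,-0.1,-0.3,-0.3,0,0,0],
    [0,-0.1,-0.3,-0.3,0,0,0],
    [0,-0.1,-0.3,-0.3,0,0,0],
  ],
)

```text
time: 18.28
tool_pos: [0.4262, -0.0846, 0.1986]
tool_rot: [0.002, 0.662, 0.749, 0.0]
contact_force: [-0.6, 0.4, 1.2]
gripper_width: 0.302
```

```bash
python3 - <<'E'
from h import *
i=manip.camera_info('wrist');f=manip.grab_frame('wrist')
cv2.imwrite('pics/w9.png',f[:,:,::-1])
hsv=f
for b in blobs(f,(0,150,120),(6,255,255),80): print("red",b[0],b[2][0],(np.array(ray('wrist',b[2][0],.038,i))[:2]-B)@ex,(np.array(ray('wrist',b[2][0],.038,i))[:2]-B)@ey)
loc();go(bay(-.125,0,.10),YB+np.pi/2)
E
```

```text
red [307, 13, 14, 116, 1222] (313.4532165527344, 70.49853515625) -0.08649451165029717 0.0031779414507410353
bay-local TCP -0.1195 -0.1128
t 18.33 pos [ 0.4275 -0.0845  0.199 ] yaw 1.6945 F [0.2 0.7 0.2] w 0.205
shift [ 0.2828 -0.0152  0.2465] turn [ 0.0086  0.0069 -0.0025]
```

View pics/w9.png

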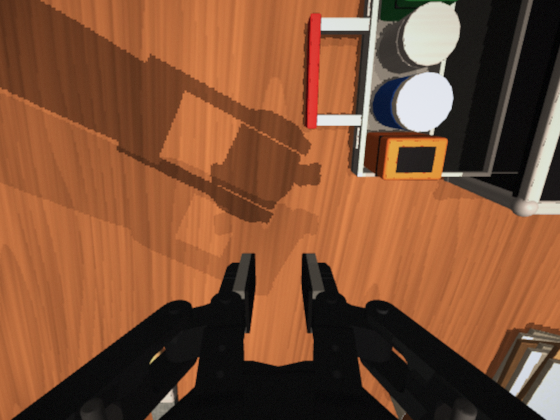

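All four stand in one row: orange (413,158), jar (420,102), tin (428,35), green (418,5). The pull's centre is at bay (−0.087, 0.003). Moving in front of it with the fingers shut.

Request:
carry_out(
  moves=[
    [0,0.1,-0.025,0,0.008,0,0],
    [0,0.2,-0.04,0,0.008,0,0],
    [0,0.288,-0.04,0.1,0.008,0,0],
    [0,0.288,-0.04,0.2,0.008,0,0],
    [0,0.288,-0.04,0.3,0.008,0,0],
    [0,0.288,-0.04,0.38,0.008,0,0],
    [0,0.288,-0.04,0.38,0.008,0,0],
    [0,0.288,-0.04,0.38,0.008,0,0],
  ],
)

```text
time: 19.0
tool_pos: [0.3968, 0.0284, 0.0446]
tool_rot: [-0.002, 0.661, 0.75, -0.003]
contact_force: [0.9, -0.8, 1.2]
gripper_width: 0.002
```

```bash
python3 -c "
from h import *
loc();go(bay(-.108,.002,.022),YB+np.pi/2)"
```

```text
bay-local TCP -0.1359 0.0031
t 19.0 pos [0.3968 0.0284 0.0446] yaw 1.6969 F [ 0.9 -0.8  1.2] w 0.002
shift [-0.0027  0.0701  0.0559] turn [-0.0143  0.0021  0.0022]
```

Request:
carry_out(
  moves=[
    [0,-0.002,0,0.03,0,0,0],
    [0,-0.002,0,0.054,0,0,0],
    [0,-0.002,0.02,0.054,0,0,0],
    [0,-0.002,0.04,0.054,0,0,0],
    [0,-0.002,0.06,0.054,0,0,0],
    [0,-0.002,0.075,0.054,0,0,0],
    [0,-0.002,0.085,0.054,0,0,0],
    [0,-0.002,0.095,0.054,0,0,0],
  ],
)

```text
time: 19.67
tool_pos: [0.436, 0.0316, 0.0245]
tool_rot: [0.0, 0.661, 0.75, -0.002]
contact_force: [-2.8, -1.7, 3.0]
gripper_width: 0.004
```

```bash
python3 -c "
from h import *
loc();go(bay(.0115,.002,.022),YB+np.pi/2)"
```

```text
bay-local TCP -0.0966 0.0013
t 19.67 pos [0.436  0.0316 0.0245] yaw 1.696 F [-2.8 -1.7  3. ] w 0.004
shift [0.0016 0.2702 0.0055] turn [-0.0056  0.0054  0.0004]
```

Request:
carry_out(
  moves=[
    [0,0,0.01,0,0,0,0],
    [0,0,0.022,0,0,0,0],
    [0,0,0.034,0,0,0,0],
    [0,0,0.046,0,0,0,0],
    [0,0,0.058,0,0,0,0],
    [0,0,0.07,0,0,0,0],
    [0,0,0.082,0,0,0,0],
    [0,0,0.094,0,0,0,0],
  ],
)

```text
time: 20.33
tool_pos: [0.4733, 0.0363, 0.024]
tool_rot: [0.0, 0.662, 0.75, -0.002]
contact_force: [-3.0, -1.5, 3.1]
gripper_width: 0.003
```

Request:
carry_out(
  moves=[
    [0,0,0.012,0,0,0,0],
    [0,0,0.024,0,0,0,0],
    [0,0,0.036,0,0,0,0],
    [0,0,0.048,0,0,0,0],
    [0,0,0.06,0,0,0,0],
    [0,0,0.072,0,0,0,0],
    [0,0,0.084,0,0,0,0],
    [0,0,0.096,0,0,0,0],
  ],
)

```text
time: 21.0
tool_pos: [0.5114, 0.0411, 0.024]
tool_rot: [0.0, 0.662, 0.75, -0.002]
contact_force: [-3.4, -1.1, 1.8]
gripper_width: 0.002
```

```bash
python3 -c "
from h import *
loc();go(bay(.0115,.002,.022),YB+np.pi/2)"
```

```text
bay-local TCP -0.0205 0.0014
t 21.0 pos [0.5114 0.0411 0.024 ] yaw 1.6957 F [-3.4 -1.1  1.8] w 0.002
shift [0.0016 0.0801 0.0047] turn [-0.0039  0.0051 -0.0001]
```

Request:
carry_out(
  moves=[
    [0,0,0.012,0,0,0,0],
    [0,0,0.024,0,0,0,0],
    [0,0,0.036,0,0,0,0],
    [0,0,0.048,0,0,0,0],
    [0,0,0.058,0,0,0,0],
    [0,0,0.066,0,0,0,0],
    [0,0,0.072,0,0,0,0],
  ],
)

```text
time: 21.58
tool_pos: [0.5399, 0.0448, 0.0238]
tool_rot: [0.0, 0.662, 0.75, -0.002]
contact_force: [-2.5, -1.4, 1.3]
gripper_width: 0.004
```

```bash
python3 -c "
from h import *
loc();go(bay(.0115,.002,.022),YB+np.pi/2)"
```

```text
bay-local TCP 0.0081 0.0015
t 21.58 pos [0.5399 0.0448 0.0238] yaw 1.6958 F [-2.5 -1.4  1.3] w 0.004
shift [0.0014 0.0085 0.0045] turn [-0.004   0.0049 -0.    ]
```

Creep on until the stop shows in the force.

Request:
carry_out(
  moves=[
    [0,0,0.004,0,0,0,0],
    [0,0,0.008,0,0,0,0],
    [0,0,0.012,0,0,0,0],
    [0,0,0.012,0,0,0,0],
  ],
)

```text
time: 21.92
tool_pos: [0.5424, 0.0451, 0.0237]
tool_rot: [-0.002, 0.661, 0.75, -0.004]
contact_force: [-10.8, -2.7, 8.4]
gripper_width: 0.002
```

Request:
carry_out(
  moves=[
    [0,0,0.004,0,0,0,0],
    [0,0,0.004,0,0,0,0],
    [0,0,0.004,0,0,0,0],
  ],
)

```text
time: 22.17
tool_pos: [0.5425, 0.0451, 0.0236]
tool_rot: [-0.003, 0.661, 0.75, -0.005]
contact_force: [-14.7, -3.1, 12.6]
gripper_width: -0.002
```

```bash
python3 -c "
from h import *
loc();go(bay(-.1,.002,.022),YB+np.pi/2)"
```

```text
bay-local TCP 0.0108 0.0015
t 22.17 pos [0.5425 0.0451 0.0236] yaw 1.6963 F [-14.7  -3.1  12.6] w -0.002
shift [ 0.0015 -0.2769  0.0073] turn [-0.0226  0.0048  0.001 ]
```

The force rises without any travel, so it is on the stop. Retreating and checking from the fixed cameras and the wrist.

Request:
carry_out(
  moves=[
    [0,0,-0.03,0,0,0,0],
    [0,0,-0.1,0,0,0,0],
    [0,0,-0.2,0,0,0,0],
    [0,0,-0.25,-0.05,0,0,0],
    [0,0,-0.25,-0.15,0,0,0],
    [0,0,-0.25,-0.25,0,0,0],
    [0,0,-0.25,-0.25,0,0,0],
    [0,0,-0.25,-0.25,0,0,0],
  ],
)

```text
time: 22.83
tool_pos: [0.4498, 0.0333, 0.1279]
tool_rot: [0.004, 0.662, 0.75, 0.002]
contact_force: [-0.1, 0.6, -0.7]
gripper_width: 0.0
```

```bash
python3 - <<'E'
from h import *
i=manip.camera_info('wrist');f=manip.grab_frame('wrist');s=manip.grab_frame('side')
c=cv2.resize(s[150:260,160:300],(534,420))
cv2.imwrite('pics/end.png',cv2.resize(np.hstack([f[:,:,::-1],c[:,:,::-1]]),None,fx=.73,fy=.73))
for b in blobs(f,(0,150,120),(6,255,255),80): d=ray('wrist',b[2][0],.038,i)[:2]-B;print("red",b[0],d@ex,d@ey)
go(bay(0,0,.2))
E
```

```text
red [395, 153, 29, 111, 1293] 0.02833897795136024 0.004434686860627503
t 22.93 pos [0.4469 0.0335 0.1238] yaw 1.6959 F [-0.5 -0.3 -0.4] w -0.004
shift [-0.0051  0.2135 -0.1908] turn [-0.0022  0.0044 -0.    ]
```

View pics/end.png

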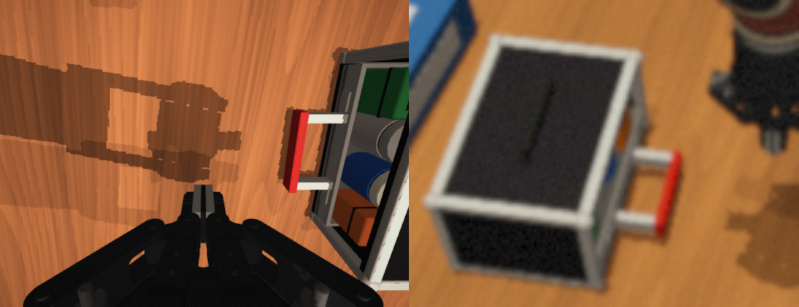

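The tray is in, with all four items upright behind its front wall (green, tin, blue jar, orange). The pull moved about 115 mm by camera and came up against a hard stop. The arm is clear, so I'm handing in.

```bash
python3 -c "
from plant import manip
print(manip.job_done())"
```

```text
the job is handed in; nothing more can be done
None
```

The four items stand in one row in the front bay and the tray is pushed home. I handed the job in at about 23 s of robot time; no verdict is reported.

**What I did:**
- **Sliding:** I slid the tin and the green case to the left end with shut fingers. The force rose to 5 N where contact with the end was predicted.
- **Placing:** I set the blue jar and the smaller orange case down beside them. Each touched the floor lightly (11 N and 5 N) before I released it.
- **Closing:** I pushed the tray in until it stopped, where the force rose to 15 N with no further travel.

**Last checks:**
- **Items:** the last wrist picture shows all four upright in the closed tray, and the gripper is clear of everything. I saw no bystander touched, but I did not measure them again at the end.
- **Tray travel:** the wrist camera put it at about 115 mm, against the 118 mm of full travel. That reading is rough. The gripper stopped within 1 mm of the position predicted for fully home.
- **Jar in the grip:** one lid reading put the jar 9 mm off-centre. The jar's lower edge suggested about 2 mm, so I used that. The jar ended within about 2 mm of its target.

I viewed 12 pictures, two over the budget.

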